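Clamp a dental cast with the hex key

ROBOT

A 6-joint arm with a two-finger parallel gripper is mounted at the origin on the work surface. World frame = base frame: x ahead of the robot, y to its left, z up, the work surface at z = 0. Lengths are in mm, angles in rad, forces in N, time in s.
With the tool pointing down it reaches from about 350 to 975 mm from the base axis. Payload 7.1 kg.
Tool frame: the origin (TCP) lies at the very end of the fingers, on their centre line; the grasp point (between the pads) lies 19 mm behind it; z points along the fingers, y is the line along which they close (so a half turn about z gives the same grasp; the last joint's range is limited). The gripper opens to 88 mm and grips with 3 to 60 N. Pads are 20 mm wide; open, the fingers measure 115 mm over their backs; the gripper's body (75 mm by 178 mm) begins 61 mm behind the grasp point.
Start: joints at [1.216, 0.423, 1.63, -0, 1.089, -0.019], TCP at [205.921, 590.086, 222.675] pointing down, gripper open.
Joint ranges: [-3, 3], [-0.9, 2.11], [0.09, 2.58], [-1.31, 4.45], [0.11, 2.69], [-2.54, 2.54]. Speed limits (rad/s): [2.39, 2.39, 3.01, 3.14, 3.14, 3.14].

INTERFACE

Orientations are given as a rotation vector (axis times angle).
In Python, from workcell import get_obs, get_image, job, models gives the robot as it stands.
- The arm moves only by the tool jog_arm, never from a script. Its argument "increments" is one flat list of numbers, 7 for each row, row after row: the turn, a rotation vector about the tool's x, y, z in degrees, then the shift along the tool's x, y, z in mm, then the opening in per cent of the stroke, from 0 (shut) to 100 (fully open). A call has 1 to 12 rows; each row shifts and turns the commanded pose from where the row before left it, along the tool's axes as they then stand; what a row does not reach is not made up. A row lasts 1/8 s, in which the tool goes at most 62.5 mm and 10.7 degrees, less where a joint would pass 70% of its speed; a pose out of reach is approached as far as the arm can. A call is refused whole if a number of a shift passes 62.5 or a number of a turn 10.7, either way. A call with a gripper value outside its range is refused whole. The fingers move at their own pace and stop on an object; the grip force is fixed at half the most. Time passes only in rows, so rows that do not move let the fingers close. It gives the time, the measured TCP pose, the force, the opening and the grip force at its end, in the units of the state.
- get_obs(): the state, without advancing time (a new reading comes with each control period).
- get_image(name): name is "side" or "top"; returns a dict with "pixels" (420x560x3 uint8, blue, green, red), "depth" (420x560 float32, mm along the optical axis (not along the pixel's ray), 0 where there is no reading), "fx", "fy", "cx", "cy" (pixels), "cam_to_world" (4x4, takes a point from camera to world coordinates). Camera axes: x right, y up, looking along -z (the intrinsics and any distortion apply to the point x, -y, -z); pixel columns grow to the right and rows downward; lengths in mm; the calibration is good to about 2 mm. A picture is of the moment at which its call begins.
- job.close_job(): hands the job in; it is judged then, once.
Trained networks look in the newest picture that a camera, given by its name, has taken for a name from the list of things; names that differ only in an ending like _2 or _b are one class to them, and where a whole thing is asked for, a point or a joint stands for the part that bears it (a point fixed in the world has none). Each returns a list of dicts, best first, with "p" (0 to 1); they miss things now and then, are a little off and sometimes report something else, mostly with a low value. They report only what shows in the picture. A call takes as long as a camera call. They do not tell look-alikes from the thing itself.
- models.look_for(target, camera): "centre" ([x, y, z] in mm, in world coordinates, good to about 4 mm: the middle of the surface that is visible of it).
- models.regions_of(target, camera): "region" (420x560 bool, what is visible of it).
The state is a dict: "t": time; "qpos": joint angles; "qvel": joint speeds; "joint_torque": joint torques, N m; "ee_pos": TCP position; "orientation": TCP orientation; "ft_force": force on the tool from outside, world axes, zero at the start; "moment": the same for the moment, N m; "width": finger opening in mm; "grasp_force": force on a finger pad.
Only numpy, scipy, OpenCV 4.12 (cv2) and the standard library are available. Lean on these libraries where they do the work, as an engineer would, in place of code of your own. Each camera call takes 0.05 s, during which the arm holds its last target. There are 200 camera calls.

TASK

Take the black-handled hex key out of its wooden stand, feel along the slot in the top of the model clamp for the hex socket of the screw recessed inside, and seat the key fully in it without pressing hard. Turn the screw clockwise, regripping the key as needed, until it comes to its stop and the jaw holds the cast tight. Leave the key standing in the screw, let go, and do not disturb the tin, the bottle or the loose plaster cast.

Things in the scene. Friction and masses are not known exactly. Their poses are not given: they have to be found in the camera images.
- clamp: Bench clamp for dental casts, fixed. Origin: centre of the underside of its housing, 84 x 102 mm (x by y), 60 mm tall; z up. Base plate 12 mm thick, x -45 to +155. Beyond the housing (+x): steel jaw (46 mm high), white cast (45 mm), end stop (48 mm). Inside the housing is a screw with one hex socket, at x = 0 and anywhere from y = -10 to +10 mm: its y and its hex's direction are NOT measured.
- slot (a point): Centre of the mouth (top face, 60 mm above the table) of the slot in the housing's cover: 44 mm long along the clamp's y, 26 mm wide, 8 mm deep. Its whole floor, 52 mm above the table, is the flat smooth steel head of the screw; the socket in it is 18 mm across flats, 18 mm deep (bottom 34 mm above the table), unchamfered. Turning the screw turns the hex but does not shift it.
- screw (a joint): Turn of the screw, rad, growing clockwise seen from above; starts between 0 and 0.6, hard stop at 3.6 (tight). It takes about 0.10 N m to turn and stays where it is left. A value tells nothing of the hex's direction. The jaw moves with it.
- key_grip (a point): Centre of the key's black square handle, 30 x 30 mm, 50 mm tall (25 mm above and below this point), faces along the key's x and y; z up along the key. Key mass about 0.2 kg. It starts upright and loose in the stand, at any yaw.
- key_tip (a point): Foot of the key on its axis, 85 mm below key_grip. Steel hex shank 17 mm across flats, 60 mm long, flats facing the key's x and every 60 degrees; the last 4 mm taper to 12 mm. Over the socket the tip dips about 3 mm at any yaw, and drops fully (18 mm) only when the hexes line up within about 6 degrees. Seated, the key stands by itself, tip 34 mm above the table.
- stand: Wooden block 64 x 64 x 40 mm fixed to the table, origin at the centre of its underside, with a round 22 mm hole, 32 mm deep, in its top that holds the key upright (tip 8 mm above the table).
- tin_mid (a point): Middle of an open steel tin, 120 x 85 x 32 mm. Leave alone.
- dropper_mid (a point): Middle of a white dropper bottle, 34 mm across, 75 mm tall. Leave alone.
- model_mid (a point): Middle of a loose white plaster cast, about 60 x 60 x 30 mm. Leave alone.
Mind the look-alikes: they are no part of the job. Leave any purple or turquoise look-alike of the part that bears key_grip alone. There is more than one size of the stand; the job needs the larger.

How it is judged:
By the outcome, as a careful person would: the job done as asked, in the order asked, and still so for the second after the job is handed in, with the robot touching nothing.
It also fails if it takes over 64 s, if anything falls off the work surface, if the arm or the gripper's body presses on something with over 40 N, if the wrist force passes 120 N, or if a joint passes its speed limit or range.

## Working session

There is one attempt and no reset: what is moved stays moved. The work goes in short steps, Python scripts to look and compute and a tool call to move; the robot and the scene stay as the last step left them, time stands still between calls to the robot, and variables do not carry over. Pictures are saved under pics/ and viewed, at most 10 in all, crops included, and the job is handed in when it is done.

Besides the shell and the picture viewer there is one more tool, called as name(argument=value, ...) on one line, values as JSON. jog_arm: Moves the arm, as the interface text tells. Its arguments: {"type":"object","properties":{"increments":{"type":"array"}},"required":["increments"]}

```bash
mkdir -p pics; ls
cat > h.py <<'E'
import numpy as np, cv2
from workcell import get_obs,get_image,job,models
from scipy.spatial.transform import Rotation as R
def cloud(im):
    d=im["depth"]; v,u=np.mgrid[:d.shape[0],:d.shape[1]]
    p=np.stack([(u-im["cx"])/im["fx"]*d,-(v-im["cy"])/im["fy"]*d,-d],-1)
    T=np.array(im["cam_to_world"]); P=p@T[:3,:3].T+T[:3,3]; P[d==0]=np.nan
    return P
E
python3 - <<'E'
from h import *
for c in ("top","side"):
    im=get_image(c); cv2.imwrite(f"pics/{c}0.png",im["pixels"]); np.save(f"{c}0.npy",cloud(im))
    print(c,im["fx"],[k for k in im],np.round(im["cam_to_world"],2).tolist())
    for t in ("clamp","key_grip","stand","tin_mid","dropper_mid","model_mid"):
        print(t,[(np.round(r["centre"]).tolist(),round(r["p"],2)) for r in models.look_for(t,c)])
print(get_obs())
E
```

```text
pics
top 386.2610837104872 ['pixels', 'depth', 'fx', 'fy', 'cx', 'cy', 'cam_to_world'] [[-0.06, 0.98, -0.2, 410.05], [-1.0, -0.06, 0.01, 16.72], [-0.0, 0.2, 0.98, 867.72], [0.0, 0.0, 0.0, 1.0]]
clamp [([542.0, 106.0, 48.0], 0.58)]
key_grip [([511.0, -347.0, 102.0], 0.84), ([414.0, -226.0, 109.0], 0.77), ([510.0, -252.0, 117.0], 0.6)]
stand [([478.0, -157.0, 28.0], 0.85), ([505.0, -245.0, 39.0], 0.75), ([497.0, 96.0, 49.0], 0.23)]
tin_mid [([594.0, 317.0, -1.0], 0.65)]
dropper_mid [([704.0, -276.0, 44.0], 0.53)]
model_mid [([382.0, 231.0, 20.0], 0.95), ([512.0, -250.0, 120.0], 0.58)]
side 407.2300793192873 ['pixels', 'depth', 'fx', 'fy', 'cx', 'cy', 'cam_to_world'] [[-0.9, 0.31, -0.3, 260.89], [-0.43, -0.64, 0.64, 645.15], [0.0, 0.71, 0.71, 791.25], [0.0, 0.0, 0.0, 1.0]]
clamp [([528.0, 126.0, 39.0], 0.62)]
key_grip [([514.0, -255.0, 100.0], 0.75), ([509.0, -340.0, 85.0], 0.68), ([412.0, -224.0, 84.0], 0.54)]
stand [([503.0, -238.0, 38.0], 0.96), ([481.0, -147.0, 31.0], 0.66), ([705.0, -273.0, 39.0], 0.25)]
tin_mid [([603.0, 309.0, 3.0], 0.9)]
dropper_mid [([706.0, -275.0, 42.0], 0.74)]
model_mid [([385.0, 238.0, 22.0], 0.96)]
{'t': 0.7, 'qpos': array([ 1.21599693e+00,  4.23058390e-01,  1.62988437e+00,  1.45649545e-05,
        1.08858290e+00, -1.89902564e-02]), 'qvel': array([-0.00110306,  0.00024261, -0.00068318, -0.00014606, -0.00255701,
       -0.00019544]), 'joint_torque': array([ 7.19673644e-04, -5.44431281e+01, -2.73994821e+01,  6.42495509e-02,
        1.69306219e-02, -4.69048211e-05]), 'ee_pos': array([205.92527036, 590.10396912, 222.70721612]), 'orientation': array([-5.25023199e-01, -3.09741079e+00, -1.07175052e-04]), 'ft_force': array([ 0.32561487, -0.05259238,  0.74974926]), 'moment': array([-0.04619748,  0.04634302, -0.00722022]), 'grasp_force': 0.0, 'width': 88.0719646967326}
```

View pics/top0.png

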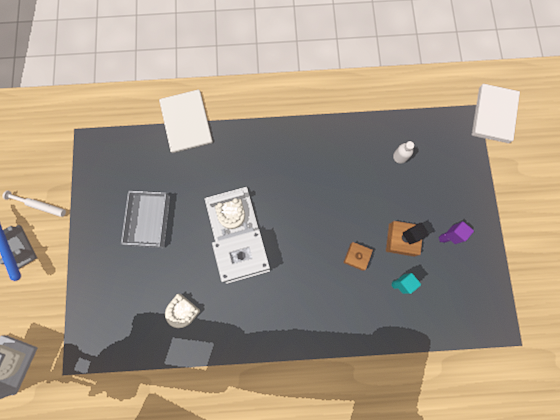

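View pics/side0.png

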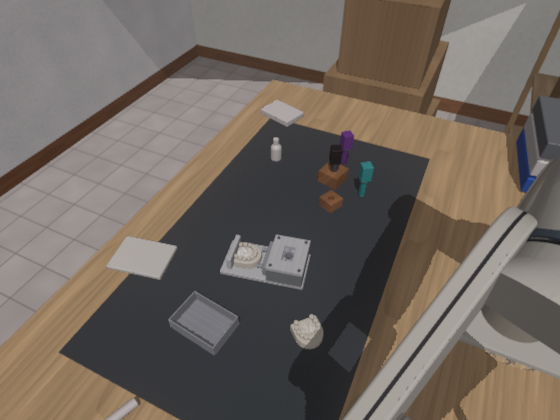

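The top view shows the black key in the big stand at (412,235), look-alikes purple (458,233) and turquoise (410,283), small stand (359,256), clamp housing (241,255) with the slot and a dark spot in it, tin (147,218), cast (181,310), and bottle (404,152). The side view agrees.

Run:
```python
from h import *
it=cv2.imread("pics/top0.png"); is_=cv2.imread("pics/side0.png")
for n,img in (("top",it),("side",is_)):
    P=np.load(n+"0.npy"); z=P[...,2]
    def rect(name,c,r,z0,z1,extra=True):
        m=(np.hypot(P[...,0]-c[0],P[...,1]-c[1])<r)&(z>z0)&(z<z1)&extra
        q=P[m]; 
        if len(q)<5: print(n,name,len(q));return
        rr=cv2.minAreaRect(q[:,:2].astype(np.float32)); print(n,name,len(q),np.round(np.median(q,0),1),np.round(rr[0],1),np.round(rr[1],1),round(rr[2],1))
    rect("handle",(512,-250),45,112,125)
    rect("stand",(507,-248),60,36,44)
    rect("purple",(511,-347),45,80,130); rect("turq",(414,-226),45,80,130)
    rect("housing",(510,105),75,56,64)
    rect("base",(530,105),150,9,15)
    rect("slotfloor",(500,100),45,48,56); rect("socket",(500,100),40,28,46)
    # table check
    m=(np.abs(P[...,0]-600)<30)&(np.abs(P[...,1]+50)<60); print("table z",np.nanmedian(z[m]))
t=cv2.resize(it[165:305,190:285],None,fx=6,fy=6,interpolation=cv2.INTER_CUBIC)[:,:]
t=cv2.resize(it[220:290,195:280],(510,420),interpolation=cv2.INTER_CUBIC)
s=cv2.resize(is_[225:290,255:320],(290,420)[::1],interpolation=cv2.INTER_CUBIC)
s=cv2.resize(is_[228:288,262:317],(290,316),interpolation=cv2.INTER_CUBIC)
o=np.zeros((420,800,3),np.uint8); o[:,:510]=t; o[:316,510:]=s
cv2.imwrite("pics/crop.png",o)
```

```text
top handle 244 [ 512.  -260.3  119.4] [ 512.9 -262.1] [29.9 31.3] 26.1
top stand 574 [ 502.9 -251.1   41.6] [ 512.9 -262. ] [65.  64.8] 76.3
top purple 347 [ 508.4 -348.4  110.6] [ 509.6 -352.8] [30.6 30.5] 43.0
top turq 327 [ 415.4 -231.2  111. ] [ 415.2 -234.9] [30.2 29.7] 33.9
top housing 1644 [494.5  95.8  61.4] [495.1  95.4] [ 84.5 102.1] 12.0
top base 769 [583.9 104.3  13. ] [548.9 107. ] [200.6 100.2] 12.1
top slotfloor 200 [497.6 100.6  53.3] [513.4  99.9] [61.6 43.5] 13.4
top socket 58 [496.6  96.5  35.4] [496.6  95.9] [15.5 17.2] 84.8
table z 2.494192858886322
side handle 81 [ 513.  -254.   117.7] [ 514.3 -256.2] [28.5 29.8] 30.7
side stand 279 [ 508.4 -250.1   40.1] [ 515.6 -257.6] [66.7 67.2] 78.1
side purple 165 [ 509.2 -342.7  102.3] [ 511.6 -349. ] [31.5 34. ] 45.5
side turq 194 [ 415.4 -224.   104.6] [ 417.5 -231.4] [30.6 34.5] 38.2
side housing 1147 [494.9 103.5  60.2] [495.9  99. ] [ 84.5 105.6] 12.1
side base 582 [570.3 151.7  12.1] [549.5 111.3] [200.  101.3] 12.2
side slotfloor 121 [499.7  90.3  52.4] [514.1  97.8] [58.4 40.3] 10.6
side socket 26 [499.2  89.7  39.5] [498.4  91.1] [13.8  5.2] 12.6
table z 1.4186288593637641
```

View pics/crop.png

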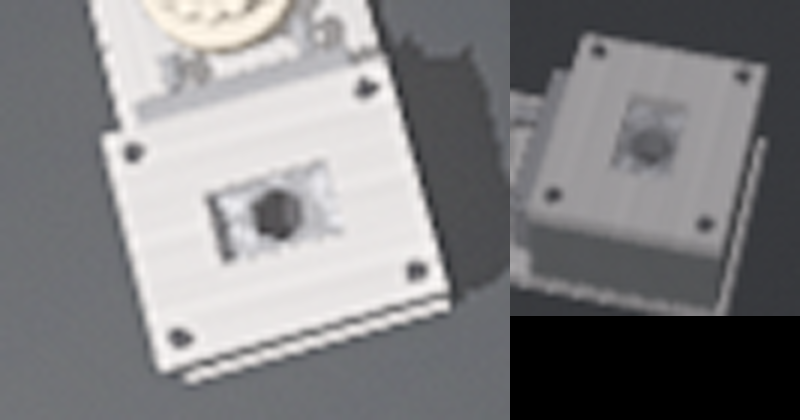

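The crops show the slot with the dark hex socket at about (277,213) in the crop, which is (241,255.5) in the top picture. I'll move over the key with closing axis at yaw 28°.

jog_arm(increments=[0,0,10.7,0,0,0,100,0,0,10.7,0,0,0,100,0,0,10.7,0,0,0,100,0,0,10.7,0,0,0,100,0,0,0,-50,-7,0,100,0,0,0,-50,-7,0,100,0,0,0,-50,-7,0,100,0,0,0,-50,-7,0,100,0,0,0,-50,-7,0,100,0,0,0,-50,-7,0,100,0,0,0,-50,-7,0,100,0,0,0,-50,-7,0,100])

```text
t: 2.2
ee_pos: [344.5, 209.1, 223.0]
orientation: [1.618, 2.692, 0.001]
ft_force: [1.0, 0.6, -0.3]
width: 87.9
grasp_force: 0.0
```

jog_arm(increments=[0,0,0,-50,-7,0,100,0,0,0,-50,-7,0,100,0,0,0,-50,-7,0,100,0,0,0,-50,-7,0,100,0,0,0,-50,-7,0,100,0,0,0,-50,-7,0,100,0,0,0,-50,-7,0,100,0,0,0,-50,-7,0,100,0,0,0,-45,-7,0,100,0,0,0,-45,-8,0,100,0,0,0,0,0,0,100])

```text
t: 3.58
ee_pos: [511.8, -258.1, 222.6]
orientation: [1.622, 2.689, -0.0]
ft_force: [-0.7, 0.7, -0.7]
width: 87.6
grasp_force: 0.0
```

```bash
cat >> h.py <<'E'
def st():
    o=get_obs(); r=R.from_rotvec(o["orientation"]); M=r.as_matrix()
    print("t",round(o["t"],2),"p",np.round(o["ee_pos"],1),"yaw",round(np.degrees(np.arctan2(M[1,1],M[0,1])),1),"z",np.round(M[:,2],3),"q6",round(np.degrees(o["qpos"][5]),1),"F",np.round(o["ft_force"],1),"M",np.round(o["moment"],2),"w",round(o["width"],1),"g",round(o["grasp_force"],1))
    return o,M
def to(x,y,z):
    o,M=st(); print("tool shift",np.round(M.T@(np.array([x,y,z])-o["ee_pos"]),1))
E
python3 - <<'E'
from h import *
to(513.5,-260,74)
# socket blob at floor plane, in both first pictures
for n,(r0,r1,c0,c1) in (("top",(244,268,225,258)),("side",(242,268,278,300))):
    im=get_image(n); g=cv2.cvtColor(cv2.imread(f"pics/{n}0.png"),cv2.COLOR_BGR2GRAY)
    T=np.array(im["cam_to_world"])
    sub=g[r0:r1,c0:c1]; print(n); print(sub if n=="top" else sub)
E
```

```text
t 3.58 p [ 511.8 -258.1  222.6] yaw 27.8 z [ 0.001 -0.001 -1.   ] q6 -55.7 F [-0.7  0.7 -0.7] M [-0.03  0.03 -0.02] w 87.6 g 0.0
tool shift [ -2.3   0.6 148.6]
top
[[233 233 233 231 230 229 228 227 227 225 226 226 227 227 228 227 228 228
  229 229 229 228 229 230 229 229 230 230 230 229 229 228 228]
 [230 230 229 227 227 226 226 226 226 227 227 228 229 228 229 229 229 229
  229 229 230 231 233 234 232 230 229 229 228 228 227 227 227]
 [227 227 226 225 227 227 228 228 229 230 229 230 229 229 230 229 230 230
  232 234 235 227 212 210 218 229 228 228 227 227 227 228 228]
 [228 227 227 227 229 229 229 229 230 230 230 230 230 231 231 232 234 231
  219 212 212 197 179 185 208 231 228 228 227 227 227 227 228]
 [228 229 230 230 230 230 229 229 229 229 231 232 234 235 226 210 211 199
  187 190 187 176 194 207 208 227 228 227 227 228 229 230 231]
 [229 231 230 230 229 230 231 231 232 234 231 220 209 203 200 201 203 182
  178 191 190 191 215 224 215 223 230 229 230 232 232 233 233]
 [230 229 229 231 232 233 235 227 210 211 200 185 180 173 184 203 207 197
  191 188 194 208 223 232 220 222 234 23
[... 4076 characters left out ...]
0 141 132 132 138 150 154 154
  155 157 157 154]
 [155 154 154 155 155 153 154 149 147 154 151 146 144 147 146 152 155 154
  156 158 156 154]
 [155 154 154 155 155 156 158 158 155 153 152 151 152 153 152 154 154 153
  156 158 155 154]
 [155 154 154 154 155 157 158 157 154 153 155 155 155 155 154 153 154 154
  157 157 154 153]
 [154 154 154 155 155 157 158 156 153 154 155 154 155 154 154 154 154 156
  158 156 154 153]
 [153 154 154 155 155 158 158 155 153 154 155 155 156 154 154 154 154 156
  157 156 153 154]
 [153 154 154 155 156 158 157 154 153 155 155 155 155 153 154 153 154 157
  157 155 154 154]
 [153 154 155 155 157 158 156 153 153 155 155 155 154 153 154 153 155 157
  157 154 154 154]]
```

jog_arm(increments=[0,0,0,-2,0.5,45,100,0,0,0,0,0,45,100,0,0,0,0,0,40,100,0,0,0,0,0,18.5,100,0,0,0,0,0,0,25,0,0,0,0,0,0,20,0,0,0,0,0,0,15,0,0,0,0,0,0,15,0,0,0,0,0,0,15,0,0,0,0,0,0,15])

```text
t: 4.92
ee_pos: [512.4, -257.2, 74.3]
orientation: [1.619, 2.692, 0.0]
ft_force: [0.6, -0.8, 0.1]
width: 31.2
grasp_force: 0.5
```

Run:
```python
from h import *
from scipy.optimize import differential_evolution as DE
st()
g=cv2.cvtColor(cv2.imread("pics/top0.png"),cv2.COLOR_BGR2GRAY).astype(float)
im=get_image("top"); T=np.linalg.inv(np.array(im["cam_to_world"]))
def proj(W):
    c=W@T[:3,:3].T+T[:3,3]; return np.stack([im["cx"]+im["fx"]*c[:,0]/-c[:,2], im["cy"]+im["fy"]*c[:,1]/c[:,2]],1)
def pts(s,x,y,a):
    k=np.radians(a+30+60*np.arange(6)); r=s/2/np.cos(np.pi/6)
    v=np.stack([x+r*np.cos(k),y+r*np.sin(k),np.full(6,53.4)],1); t=np.linspace(0,1,12,endpoint=False)[:,None]
    return proj(np.concatenate([v[i]*(1-t)+v[(i+1)%6]*t for i in range(6)]).reshape(-1,3)).astype(np.float32)
gg=np.minimum(g,200).astype(np.float32)
def f(p):
    s=lambda w:cv2.remap(gg,pts(w,*p)[None],None,cv2.INTER_CUBIC).mean()
    return s(16)-s(20.5)
r=DE(f,[(485,510),(80,115),(0,60)],seed=1,popsize=25); print("socket",r.x,r.fun)
for a in range(0,60,6): print(a,round(f([r.x[0],r.x[1],a]),1),end=" ")
c=np.radians(12.1); d=r.x[:2]-[495.1,95.4]; print("clamp-frame offset",d@[np.cos(c),np.sin(c)],d@[-np.sin(c),np.cos(c)])
```

```text
t 4.92 p [ 512.4 -257.2   74.3] yaw 28.0 z [ 0. -0. -1.] q6 -55.8 F [ 0.6 -0.8  0.1] M [-0.04 -0.05 -0.05] w 31.2 g 0.5
socket [494.51335816  95.48920266  37.16195573] -61.379722595214844
0 -57.1 6 -56.6 12 -57.0 18 -58.1 24 -59.5 30 -60.5 36 -61.2 42 -61.1 48 -60.2 54 -58.6 clamp-frame offset -0.5549100243615158 0.2101918830377279
```

jog_arm(increments=[0,0,0,0,0,0,0,0,0,0,0,0,0,0,0,0,0,0,0,0,0,0,0,0,0,0,0,0,0,0,0,0,0,-20,0,0,0,0,0,0,-30,0,0,0,0,0,0,-30,0,0,0,0,0,0,-30,0,0,0,0,0,0,0,0])

```text
t: 6.1
ee_pos: [513.7, -257.6, 185.7]
orientation: [1.617, 2.689, 0.001]
ft_force: [0.1, 0.6, -1.5]
width: 29.7
grasp_force: 30.0
```

Run:
```python
from h import *
o,M=st()
a=get_image("top"); b=get_image("side")
t=cv2.resize(a["pixels"][195:285,365:485],(480,360),interpolation=cv2.INTER_CUBIC)
s=cv2.resize(b["pixels"][90:210,290:390],(300,360),interpolation=cv2.INTER_CUBIC)
cv2.imwrite("pics/held.png",np.hstack([t,s]))
```

```text
t 6.1 p [ 513.7 -257.6  185.7] yaw 28.0 z [ 0.004 -0.002 -1.   ] q6 -55.8 F [ 0.1  0.6 -1.5] M [-0.1   0.06 -0.07] w 29.7 g 30.0
```

View pics/held.png

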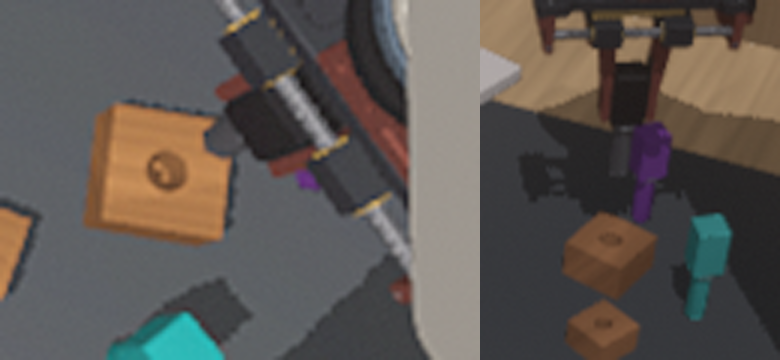

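The key is held upright, clear of the stand, with the look-alikes untouched. Next is the carry to the clamp, then turning to about yaw 140.

jog_arm(increments=[0,0,0,20,9.3,0,0,0,0,0,40,18.7,0,0,0,0,0,40,18.7,0,0,0,0,0,40,18.7,0,0,0,0,0,40,18.7,0,0,0,0,0,40,18.7,0,0,0,0,0,40,18.7,0,0,0,0,0,40,18.7,0,0,0,0,0,20,9.3,0,0])

```text
t: 7.32
ee_pos: [492.5, 98.3, 182.8]
orientation: [-1.615, -2.692, 0.002]
ft_force: [-0.2, -0.5, -1.8]
width: 29.7
grasp_force: 30.0
```

jog_arm(increments=[0,0,-6,0,0,0,0,0,0,-10,0,0,0,0,0,0,-10,0,0,0,0,0,0,-10,0,0,0,0,0,0,-10,0,0,0,0,0,0,-10,0,0,0,0,0,0,-10,0,0,0,0,0,0,-10,0,0,0,0,0,0,-10,0,0,0,0,0,0,-10,0,0,0,0,0,0,-10,0,0,0,0,0,0,-6,0,0,0,0])

```text
t: 8.82
ee_pos: [492.8, 96.3, 182.7]
orientation: [1.332, -2.842, -0.002]
ft_force: [0.6, 0.2, -1.6]
width: 29.4
grasp_force: 30.0
```

jog_arm(increments=[0,0,0,0,0,20,0,0,0,0,0,0,20,0,0,0,0,0,0,10,0,0,0,0,0,0,0,0])

```text
t: 9.32
ee_pos: [493.2, 95.9, 133.1]
orientation: [1.326, -2.845, -0.001]
ft_force: [-0.2, -0.4, -2.0]
width: 29.3
grasp_force: 30.0
```

Run:
```python
from h import *
o,M=st(); to(494.5,95.5,120)
a=get_image("top"); b=get_image("side"); np.save("a.npy",cloud(a)); np.save("b.npy",cloud(b))
t=cv2.resize(a["pixels"][205:295,185:285],(400,360),interpolation=cv2.INTER_CUBIC)
s=cv2.resize(b["pixels"][190:290,235:335],(360,360),interpolation=cv2.INTER_CUBIC)
cv2.imwrite("pics/over.png",np.hstack([t,s])); cv2.imwrite("pics/a.png",a["pixels"]); cv2.imwrite("pics/b.png",b["pixels"])
```

```text
t 9.32 p [493.2  95.9 133.1] yaw 140.0 z [-0.003 -0.    -1.   ] q6 -130.3 F [-0.2 -0.4 -2. ] M [0.09 0.07 0.03] w 29.3 g 30.0
t 9.32 p [493.2  95.9 133.1] yaw 140.0 z [-0.003 -0.    -1.   ] q6 -130.3 F [-0.2 -0.4 -2. ] M [0.09 0.07 0.03] w 29.3 g 30.0
tool shift [-0.5 -1.3 13.1]
```

View pics/over.png

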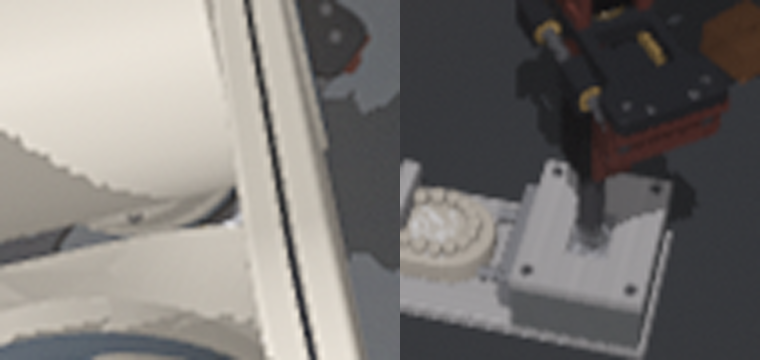

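The top view is blocked by the arm; the side view (right half) shows the shank just above the slot at crop pixel about (590,230). I'll measure shank against socket in the side camera.

Run:
```python
from h import *
from scipy.optimize import differential_evolution as DE, least_squares
im=get_image("side"); Tw=np.array(im["cam_to_world"]);T=np.linalg.inv(Tw)
g0=cv2.cvtColor(cv2.imread("pics/side0.png"),cv2.COLOR_BGR2GRAY).astype(np.float32)
P0=np.load("side0.npy");P=np.load("b.npy")
def proj(W):
    c=W@T[:3,:3].T+T[:3,3]; return np.stack([im["cx"]+im["fx"]*c[:,0]/-c[:,2], im["cy"]+im["fy"]*c[:,1]/c[:,2]],1)
def ring(s,x,y,a,z=52.3):
    k=np.radians(a+30+60*np.arange(6)); r=s/2/np.cos(np.pi/6)
    v=np.stack([x+r*np.cos(k),y+r*np.sin(k),np.full(6,z)],1); t=np.linspace(0,1,12,endpoint=False)[:,None]
    return proj(np.concatenate([v[i]*(1-t)+v[(i+1)%6]*t for i in range(6)])).astype(np.float32)
def f(p):
    s=lambda w:cv2.remap(g0,ring(w,*p)[None],None,cv2.INTER_CUBIC).mean()
    return s(16)-s(20.5)
r=DE(f,[(485,510),(80,115),(0,60)],seed=1,popsize=25); print("socket side",np.round(r.x,1),r.fun,proj(np.array([[*r.x[:2],52.3]])))
q=P[(np.hypot(P[...,0]-494,P[...,1]-97)<30)&(P[...,2]>66)&(P[...,2]<95)]
print(len(q),np.round(np.median(q,0),1))
for z0,z1 in ((62,72),(72,80),(80,88),(88,96)):
    w=q[(q[:,2]>z0)&(q[:,2]<z1)]
    if len(w)<6: continue
    s=least_squares(lambda c:np.hypot(w[:,0]-c[0],w[:,1]-c[1])-9,[492,92],loss="soft_l1"); print(z0,len(w),np.round(s.x,1),round(np.sqrt(2*s.cost/len(w)),2), "u range",np.round(w.min(0),1),np.round(w.max(0),1))
b=cv2.imread("pics/b.png"); cv2.imwrite("pics/bz.png",cv2.resize(b[225:265,265:310],(720,600)[0:2],interpolation=cv2.INTER_CUBIC))
```

```text
socket side [494.5  98.9  35. ] -19.717750549316406 [[288.26939655 255.42995052]]
50 [494.  106.6  82.7]
72 15 [498.   98.7] 0.5 u range [489.4  94.4  72.5] [502.3 108.5  79.7]
80 18 [497.6  99.1] 0.79 u range [488.6  95.2  80.3] [502.2 109.4  87.8]
88 14 [497.8  99.5] 0.59 u range [488.7  98.4  88.6] [502.4 109.2  94.8]
```

View pics/bz.png

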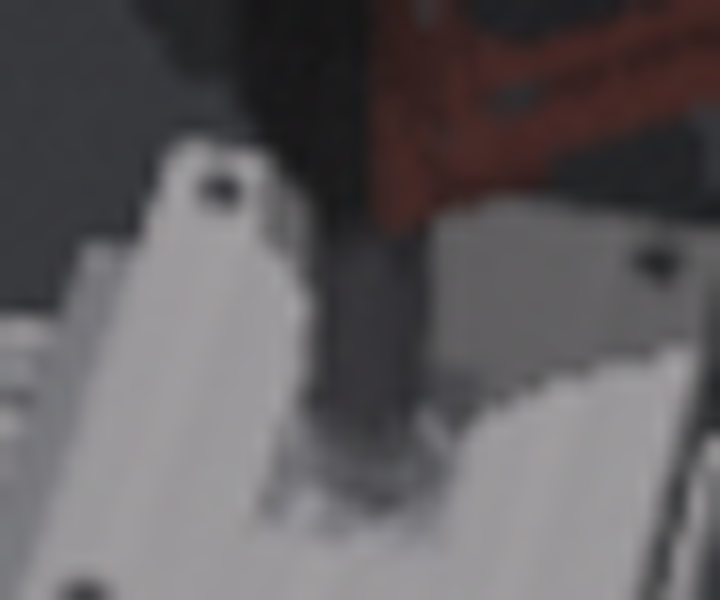

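Run:
```python
from h import *
im=get_image("side"); Tw=np.array(im["cam_to_world"]);T=np.linalg.inv(Tw)
def proj(W):
    c=np.atleast_2d(W)@T[:3,:3].T+T[:3,3]; return np.stack([im["cx"]+im["fx"]*c[:,0]/-c[:,2], im["cy"]+im["fy"]*c[:,1]/c[:,2],-c[:,2]],1)
print(proj([[494.5,98.9,52.3],[494.5,98.9,76],[498,98.7,76],[497.8,99.1,85],[497.8,99.1,67]]))
g=cv2.cvtColor(im["pixels"],cv2.COLOR_BGR2GRAY); d=im["depth"]
for r in range(238,262): print(r,g[r,280:297],np.round(d[r,282:294]).astype(int))
```

```text
[[288.25384513 255.44024633 942.49796557]
 [288.45778169 248.87412366 925.69942337]
 [287.09510035 248.29857325 926.88996401]
 [287.17154411 245.89339432 920.19535541]
 [287.0326607  250.97210204 932.95374189]]
238 [121 108  95  80  47  28  30  35  42  47  49  44  51  62  73  77  79] [970 966 874 871 875 875 865 866 864 867 868 970]
239 [151 120  95  85  53  34  36  40  42  46  45  54  78  85  94  96  95] [964 969 895 894 893 887 868 865 894 907 968 969]
240 [155 118  96  87  55  38  45  50  43  43  41  60  88  93  96  96  96] [962 966 895 895 891 890 892 894 896 910 962 963]
241 [155 138 108  83  55  45  52  53  46  41  40  61  88  95  95  96  96] [965 963 900 898 895 895 894 896 898 963 964 965]
242 [153 153 119  79  55  51  54  54  50  43  39  61  88  95  96  97  97] [960 964 903 900 897 895 897 898 903 958 962 961]
243 [153 153 139  97  56  53  54  54  54  49  45  62  87  96  96  96  97] [956 959 904 903 900 896 899 902 905 958 959 957]
244 [152 153 154 116  65  54  54  54  54  51  48  69  90  95  97  96  97] [958 956 905 905 900 898 901 906 904 954 956 956]
245 [152 154 155 123 
[... 1386 characters left out ...]
8  98  89  97 125 147 153 154] [940 944 942 961 959 963 962 960 958 957 944 930]
257 [154 134 119 123 123 104  87  79  81  86  92  94 109 137 151 153 154] [942 938 939 958 960 962 960 963 961 941 936 930]
258 [154 121 120 138 145 123 104  94  78  81 101 110 121 145 153 153 154] [938 937 939 938 939 939 958 959 936 934 937 927]
259 [149 132 131 147 142 125 120 115 106 117 120 120 134 149 153 154 154] [937 936 937 937 934 937 936 933 937 935 924 923]
260 [149 149 147 148 140 129 131 141 139 140 131 131 138 149 153 154 154] [925 922 924 933 934 932 934 930 935 936 923 924]
261 [153 154 154 152 153 149 147 154 151 145 142 145 145 151 154 154 155] [926 920 921 924 921 918 920 923 931 933 919 921]
```

jog_arm(increments=[0,0,0,2.3,2.4,0,0,0,0,0,0,0,6,0,0,0,0,0,0,6,0,0,0,0,0,0,2,0,0,0,0,0,0,1,0,0,0,0,0,0,1,0,0,0,0,0,0,0,0])

```text
t: 10.4
ee_pos: [491.2, 95.4, 118.2]
orientation: [-1.327, 2.848, -0.0]
ft_force: [-0.2, -0.1, -1.7]
width: 29.9
grasp_force: 30.0
```

```bash
python3 -c "
from h import *
st()"
```

```text
t 10.4 p [491.2  95.4 118.2] yaw 140.0 z [ 0.  0. -1.] q6 -130.3 F [-0.2 -0.1 -1.7] M [ 0.07  0.08 -0.03] w 29.9 g 30.0
```

jog_arm(increments=[0,0,0,0,0,1,0,0,0,0,0,0,0,0])

```text
t: 10.65
ee_pos: [491.1, 95.4, 117.2]
orientation: [-1.327, 2.848, -0.0]
ft_force: [-0.6, 0.4, -2.2]
width: 30.0
grasp_force: 30.0
```

jog_arm(increments=[0,0,0,0,0,1,0,0,0,0,0,0,0,0])

```text
t: 10.9
ee_pos: [491.3, 95.4, 116.3]
orientation: [-1.327, 2.847, -0.0]
ft_force: [-0.2, 0.2, -1.2]
width: 30.3
grasp_force: 30.0
```

jog_arm(increments=[0,0,0,0,0,1,0,0,0,0,0,0,0,0])

```text
t: 11.15
ee_pos: [491.6, 95.4, 115.4]
orientation: [-1.327, 2.847, -0.001]
ft_force: [2.2, -1.8, -0.2]
width: 30.1
grasp_force: 30.0
```

jog_arm(increments=[0,0,0,0,-0.7,0.5,0,0,0,0,0,0,0,0])

```text
t: 11.4
ee_pos: [491.9, 94.9, 114.7]
orientation: [-1.326, 2.847, -0.0]
ft_force: [1.2, -1.6, 0.2]
width: 30.1
grasp_force: 30.0
```

jog_arm(increments=[0,0,0,0,0,0.6,0,0,0,0,0,0,0,0])

```text
t: 11.65
ee_pos: [492.0, 94.9, 114.3]
orientation: [-1.327, 2.847, -0.001]
ft_force: [2.1, -2.3, 3.0]
width: 30.1
grasp_force: 30.0
```

jog_arm(increments=[0,0,0,0,-0.6,0,0,0,0,4,0,0,0,0,0,0,0,0,0,0.5,0])

```text
t: 12.02
ee_pos: [492.2, 94.6, 113.7]
orientation: [-1.227, 2.892, -0.0]
ft_force: [0.5, -1.6, 5.0]
width: 30.0
grasp_force: 30.0
```

jog_arm(increments=[0,0,4,0,0,0,0,0,0,0,0,0,0.2,0])

```text
t: 12.28
ee_pos: [492.1, 94.6, 113.5]
orientation: [1.127, -2.932, -0.0]
ft_force: [-0.7, -0.8, 6.5]
width: 30.0
grasp_force: 30.0
```

jog_arm(increments=[0,0,4,0,0,0,0,0,0,0,0,0,0.2,0])

```text
t: 12.52
ee_pos: [492.1, 94.7, 113.4]
orientation: [1.025, -2.97, -0.0]
ft_force: [-0.9, 0.1, 6.5]
width: 29.8
grasp_force: 30.0
```

jog_arm(increments=[0,0,4,0,0,0,0,0,0,0,0,0,0.2,0])

```text
t: 12.78
ee_pos: [492.1, 94.8, 113.1]
orientation: [-0.921, 3.003, 0.0]
ft_force: [-0.4, 0.6, 6.5]
width: 29.6
grasp_force: 30.0
```

jog_arm(increments=[0,0,4,0,0,0,0,0,0,0,0,0,0,0])

```text
t: 13.02
ee_pos: [492.0, 94.9, 112.9]
orientation: [-0.816, 3.034, 0.001]
ft_force: [0.7, 1.3, 2.9]
width: 29.7
grasp_force: 30.0
```

jog_arm(increments=[0,0,4,0,0,0,0,0,0,0,0,0,0,0])

```text
t: 13.28
ee_pos: [491.9, 95.0, 112.8]
orientation: [0.71, -3.06, -0.001]
ft_force: [-0.2, 2.7, 1.3]
width: 30.0
grasp_force: 30.0
```

```bash
python3 -c "
from h import *
st()"
```

```text
t 13.28 p [491.9  95.  112.8] yaw 116.1 z [-0.     0.001 -1.   ] q6 -106.6 F [-0.2  2.7  1.3] M [ 0.93 -0.14 -0.02] w 30.0 g 30.0
```

jog_arm(increments=[0,0,0,-0.2,0.6,0.8,0,0,0,0,0,0,0,0])

```text
t: 13.52
ee_pos: [492.0, 95.2, 112.4]
orientation: [0.71, -3.06, 0.0]
ft_force: [0.5, 1.8, 5.7]
width: 29.6
grasp_force: 30.0
```

jog_arm(increments=[0,0,3,0,0,0,0,0,0,0,0,0,0,0])

```text
t: 13.78
ee_pos: [491.9, 95.3, 112.2]
orientation: [0.629, -3.078, -0.0]
ft_force: [-0.9, 2.0, 4.4]
width: 30.0
grasp_force: 30.0
```

jog_arm(increments=[0,0,3,0,0.5,0.3,0,0,0,0,0,0,0,0])

```text
t: 14.02
ee_pos: [491.8, 95.5, 111.9]
orientation: [0.548, -3.093, 0.001]
ft_force: [1.4, -0.1, 2.5]
width: 29.8
grasp_force: 30.0
```

jog_arm(increments=[0,0,3,0,0,0,0,0,0,0,0,0,0,0])

```text
t: 14.28
ee_pos: [491.8, 95.6, 111.7]
orientation: [0.467, -3.106, 0.0]
ft_force: [1.7, 0.7, 0.3]
width: 29.9
grasp_force: 30.0
```

jog_arm(increments=[0,0,3,0,0,0,0,0,0,0,0,0,0,0])

```text
t: 14.52
ee_pos: [491.7, 95.6, 111.6]
orientation: [0.385, -3.118, 0.0]
ft_force: [0.8, 0.7, -1.5]
width: 29.9
grasp_force: 30.0
```

Run:
```python
from h import *
st()
b=get_image("side")
cv2.imwrite("pics/in1.png",cv2.resize(b["pixels"][215:270,245:320],(750,550),interpolation=cv2.INTER_CUBIC))
```

```text
t 14.53 p [491.7  95.6 111.6] yaw 104.1 z [-0. -0. -1.] q6 -94.4 F [ 0.8  0.7 -1.5] M [ 0.27 -0.29  0.01] w 29.9 g 30.0
```

View pics/in1.png

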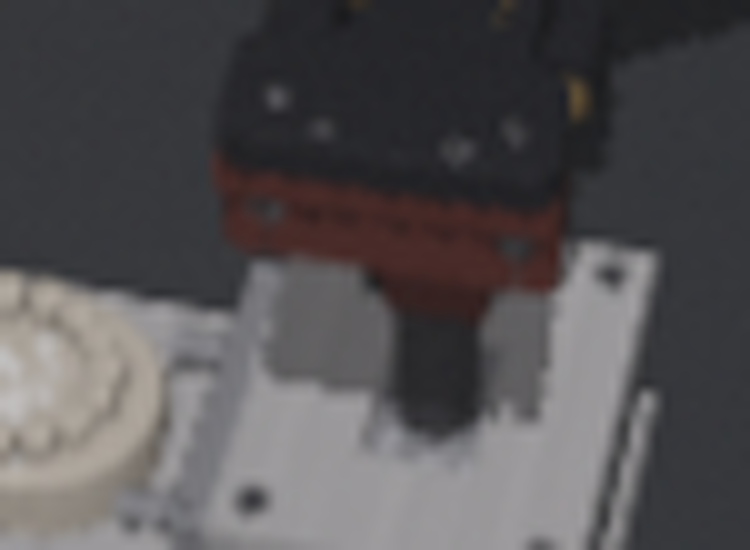

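Shank is in the slot at the socket and the vertical load has vanished; try lowering.

jog_arm(increments=[0,0,0,0,0,1.5,0,0,0,0,0,0,0,0])

```text
t: 14.82
ee_pos: [491.7, 95.7, 110.2]
orientation: [0.383, -3.118, -0.0]
ft_force: [1.4, 1.2, -1.7]
width: 30.0
grasp_force: 30.0
```

jog_arm(increments=[0,0,2,0,0,1,0,0,0,0,0,0,0,0])

```text
t: 15.08
ee_pos: [491.7, 95.7, 109.3]
orientation: [0.326, -3.124, -0.0]
ft_force: [1.1, 1.4, -1.7]
width: 29.9
grasp_force: 30.0
```

jog_arm(increments=[0,0,0,0,0.2,2,0,0,0,0,0,0,2,0,0,0,0,0,0,0,0])

```text
t: 15.45
ee_pos: [491.7, 95.8, 105.1]
orientation: [0.327, -3.124, 0.0]
ft_force: [1.1, -0.6, -2.2]
width: 30.2
grasp_force: 30.0
```

jog_arm(increments=[0,0,0,0,0,1.5,0,0,0,0,0,0,1.5,0,0,0,0,0,0,0,0])

```text
t: 15.82
ee_pos: [491.6, 95.8, 102.2]
orientation: [0.327, -3.124, 0.0]
ft_force: [1.5, 0.0, -2.4]
width: 29.8
grasp_force: 30.0
```

jog_arm(increments=[0,0,0,0,0,1,0,0,0,0,0,0,0,0])

```text
t: 16.08
ee_pos: [491.7, 95.8, 101.3]
orientation: [0.327, -3.124, 0.0]
ft_force: [0.3, -1.0, -2.5]
width: 29.9
grasp_force: 30.0
```

jog_arm(increments=[0,0,0,0,0,1,0,0,0,0,0,0,0,0])

```text
t: 16.32
ee_pos: [491.7, 95.8, 100.3]
orientation: [0.327, -3.124, 0.0]
ft_force: [-0.8, 1.0, -2.2]
width: 30.0
grasp_force: 30.0
```

jog_arm(increments=[0,0,0,0,0,0.8,0,0,0,0,0,0,0,0])

```text
t: 16.58
ee_pos: [491.8, 95.9, 100.2]
orientation: [-0.327, 3.124, -0.0]
ft_force: [-1.5, 0.1, 6.6]
width: 29.9
grasp_force: 30.0
```

jog_arm(increments=[0,0,0,0,0,0.8,0,0,0,0,0,0,0,0])

```text
t: 16.82
ee_pos: [491.9, 95.9, 100.1]
orientation: [-0.327, 3.124, -0.0]
ft_force: [-3.3, -1.6, 16.5]
width: 30.0
grasp_force: 30.0
```

jog_arm(increments=[0,0,0,0,0,0.8,0,0,0,0,0,0,0,0])

```text
t: 17.08
ee_pos: [492.3, 95.9, 100.0]
orientation: [-0.327, 3.123, -0.0]
ft_force: [-4.2, -1.1, 22.3]
width: 29.9
grasp_force: 30.0
```

Seated at the expected height (TCP 100.2). Relieve the press, then turn clockwise about the key's axis, which sits about −2.7 mm along tool x.

jog_arm(increments=[0,0,0,0,0,-1.8,0,0,0,6,0,0.28,0,0,0,0,8,0,0.37,0,0,0,0,8,0,0.37,0,0,0,0,8,0,0.37,0,0,0,0,0,0,0,0,0])

```text
t: 17.82
ee_pos: [492.3, 97.1, 100.2]
orientation: [0.49, 3.102, -0.0]
ft_force: [0.5, -1.7, 4.5]
width: 30.0
grasp_force: 30.0
```

```bash
python3 -c "
from h import *
st()"
```

```text
t 17.82 p [492.3  97.1 100.2] yaw 72.0 z [ 0.001 -0.    -1.   ] q6 -62.2 F [ 0.5 -1.7  4.5] M [-0.55 -0.04 -0.08] w 30.0 g 30.0
```

jog_arm(increments=[0,0,8,0,0.37,0,0,0,0,8,0,0.37,0,0,0,0,8,0,0.37,0,0,0,0,8,0,0.37,0,0,0,0,8,0,0.37,0,0])

```text
t: 18.45
ee_pos: [493.2, 98.4, 100.1]
orientation: [1.524, 2.746, -0.0]
ft_force: [-0.8, -3.6, 5.8]
width: 29.9
grasp_force: 30.0
```

Run:
```python
from h import *
st()
P0=np.load("side0.npy"); im=get_image("side"); P=cloud(im)
# jaw position along clamp x (height 46): points z 42..49 between housing and cast
c=np.radians(12.1); u=np.array([np.cos(c),np.sin(c)]); v=np.array([-u[1],u[0]])
for Q in (P0,P):
    d=Q[...,:2]-[494.5,98.9]; a,b=d@u,d@v; m=(Q[...,2]>40)&(Q[...,2]<52)&(a>43)&(a<90)&(abs(b)<45)
    print(m.sum(),np.round(np.percentile(a[m],[5,25,50,75,95]),1))
```

```text
t 18.45 p [493.2  98.4 100.1] yaw 31.9 z [ 0.001 -0.001 -1.   ] q6 -21.9 F [-0.8 -3.6  5.8] M [-0.87 -0.02  0.1 ] w 29.9 g 30.0
151 [47.  49.8 52.8 81.1 88. ]
188 [47.5 50.5 54.3 76.2 86.9]
```

jog_arm(increments=[0,0,8,-0.6,0,0,0,0,0,8,0,0.37,0,0,0,0,8,0,0.37,0,0,0,0,8,0,0.37,0,0,0,0,8,0,0.37,0,0,0,0,8,0,0.37,0,0,0,0,8,0,0.37,0,0,0,0,8,0,0.37,0,0,0,0,8,0,0.37,0,0,0,0,8,0,0.37,0,0])

```text
t: 19.75
ee_pos: [496.2, 97.8, 100.1]
orientation: [2.934, 1.124, 0.0]
ft_force: [-1.1, -0.5, 6.4]
width: 30.3
grasp_force: 30.0
```

```bash
python3 -c "
from h import *
st()"
```

```text
t 19.75 p [496.2  97.8 100.1] yaw -48.1 z [ 0. -0. -1.] q6 57.9 F [-1.1 -0.5  6.4] M [-0.25  0.44  0.12] w 30.3 g 30.0
```

jog_arm(increments=[0,0,5,0,0.23,0,0,0,0,5,0,0.23,0,0,0,0,5,0,0.23,0,0])

```text
t: 20.12
ee_pos: [496.6, 97.3, 100.1]
orientation: [-3.055, -0.734, 0.0]
ft_force: [-1.8, -0.5, 5.4]
width: 30.1
grasp_force: 30.0
```

```bash
python3 -c "
from h import *
st()"
```

```text
t 20.12 p [496.6  97.3 100.1] yaw -63.0 z [-0.  0. -1.] q6 72.7 F [-1.8 -0.5  5.4] M [-0.15  0.47  0.14] w 30.1 g 30.0
```

jog_arm(increments=[0,0,5,0,0.23,0,0,0,0,5,0,0.23,0,0])

```text
t: 20.38
ee_pos: [496.7, 96.9, 100.1]
orientation: [-3.107, -0.464, 0.0]
ft_force: [-1.9, 0.5, 6.3]
width: 29.9
grasp_force: 30.0
```

```bash
python3 -c "
from h import *
st()"
```

```text
t 20.38 p [496.7  96.9 100.1] yaw -73.0 z [-0.  0. -1.] q6 82.7 F [-1.9  0.5  6.3] M [-0.1  0.6  0.1] w 29.9 g 30.0
```

jog_arm(increments=[0,0,4,0,0.18,0,0,0,0,4,0,0.18,0,0])

```text
t: 20.62
ee_pos: [496.8, 96.6, 100.1]
orientation: [-3.132, -0.247, 0.0]
ft_force: [-2.2, 0.4, 6.1]
width: 29.5
grasp_force: 30.0
```

```bash
python3 -c "
from h import *
st()"
```

```text
t 20.62 p [496.8  96.6 100.1] yaw -81.0 z [-0.  0. -1.] q6 90.6 F [-2.2  0.4  6.1] M [-0.06  0.52  0.18] w 29.5 g 30.0
```

jog_arm(increments=[0,0,4,0,0.18,0,0,0,0,4,0,0.18,0,0])

```text
t: 20.88
ee_pos: [496.9, 96.3, 100.1]
orientation: [-3.141, -0.028, 0.0]
ft_force: [-1.5, -0.2, 7.0]
width: 29.8
grasp_force: 30.0
```

```bash
python3 -c "
from h import *
st()"
```

```text
t 20.88 p [496.9  96.3 100.1] yaw -89.0 z [-0.  0. -1.] q6 98.6 F [-1.5 -0.2  7. ] M [-0.    0.55  0.13] w 29.8 g 30.0
```

jog_arm(increments=[0,0,4,0,0.18,0,0,0,0,4,0,0.18,0,0])

```text
t: 21.12
ee_pos: [496.8, 95.9, 100.1]
orientation: [3.136, -0.189, -0.0]
ft_force: [-0.9, 1.6, 6.6]
width: 29.6
grasp_force: 30.1
```

```bash
python3 -c "
from h import *
st()"
```

```text
t 21.12 p [496.8  95.9 100.1] yaw -96.9 z [-0. -0. -1.] q6 106.5 F [-0.9  1.6  6.6] M [0.21 0.58 0.75] w 29.6 g 30.1
```

jog_arm(increments=[0,0,4,0,0.18,0,0,0,0,4,0,0.18,0,0])

```text
t: 21.38
ee_pos: [496.6, 95.7, 100.1]
orientation: [3.115, -0.406, -0.001]
ft_force: [-2.9, 2.1, 8.3]
width: 30.0
grasp_force: 30.6
```

```bash
python3 -c "
from h import *
st()"
```

```text
t 21.38 p [496.6  95.7 100.1] yaw -104.8 z [-0. -0. -1.] q6 114.4 F [-2.9  2.1  8.3] M [0.47 0.93 1.02] w 30.0 g 30.6
```

The stop is reached, with the moment rising from 0.13 to 1.0 N m. Ease off the twist, release and retract straight up.

jog_arm(increments=[0,0,-4,0,-0.18,-0.6,0,0,0,-3,0,-0.15,0,0,0,0,0,0,0,0,0])

```text
t: 21.75
ee_pos: [496.5, 95.9, 100.2]
orientation: [-3.134, 0.217, 0.001]
ft_force: [-0.8, 0.9, 0.6]
width: 29.6
grasp_force: 29.8
```

```bash
python3 -c "
from h import *
st()"
```

```text
t 21.75 p [496.5  95.9 100.2] yaw -97.9 z [-0.001  0.    -1.   ] q6 107.5 F [-0.8  0.9  0.6] M [0.34 0.35 0.08] w 29.6 g 29.8
```

jog_arm(increments=[0,0,0,0,0,0,45,0,0,0,0,0,0,60,0,0,0,0,0,0,80,0,0,0,0,0,0,90,0,0,0,0,0,0,90,0,0,0,0,0,0,90])

```text
t: 22.5
ee_pos: [497.0, 95.7, 100.4]
orientation: [3.134, -0.22, 0.0]
ft_force: [0.5, -0.5, 0.4]
width: 78.6
grasp_force: 0.0
```

jog_arm(increments=[0,0,0,0,0,-10,90,0,0,0,0,0,-20,90,0,0,0,0,0,-30,90,0,0,0,0,0,-40,90,0,0,0,0,0,-40,90,0,0,0,0,0,-20,90,0,0,0,-30,-30,0,90,0,0,0,-50,0,0,90,0,0,0,-50,0,0,90,0,0,0,-50,0,0,90,0,0,0,0,0,0,90])

```text
t: 23.88
ee_pos: [320.0, 150.5, 260.7]
orientation: [-3.134, 0.217, 0.0]
ft_force: [0.4, 0.3, -0.1]
width: 78.7
grasp_force: 0.0
```

Run:
```python
from h import *
st()
a=get_image("top");b=get_image("side")
cv2.imwrite("pics/end.png",np.hstack([cv2.resize(a["pixels"][150:350,60:310],(400,320)),cv2.resize(b["pixels"][200:320,220:370],(400,320),interpolation=cv2.INTER_CUBIC)]))
for n,im in (("top",a),("side",b)):
    P=cloud(im); m=(np.hypot(P[...,0]-495,P[...,1]-97)<35)&(P[...,2]>138)&(P[...,2]<155); q=P[m]
    if len(q)>4:
        r=cv2.minAreaRect(q[:,:2].astype(np.float32)); print(n,len(q),np.median(q[:,2]),r)
```

```text
t 23.88 p [320.  150.5 260.7] yaw -97.9 z [-0.  0. -1.] q6 121.2 F [ 0.4  0.3 -0.1] M [0.02 0.12 0.03] w 78.7 g 0.0
top 253 145.1908862081525 ((494.3830871582031, 95.22175598144531), (29.90300178527832, 28.503694534301758), 85.80016326904297)
side 161 143.89133339977184 ((495.63037109375, 99.40803527832031), (30.46790313720703, 30.48375129699707), 80.9285888671875)
```

View pics/end.png

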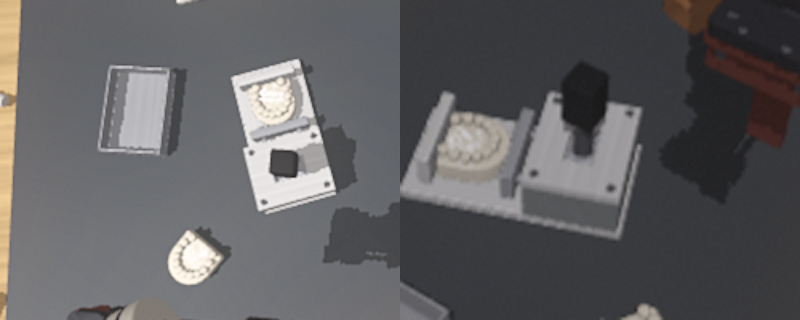

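The key stands upright in the screw (handle top about 144 mm, as it should be) and the jaw is against the cast; nothing else has moved.

```bash
python3 -c "
from h import *
print(job.close_job())"
```

```text
the job is handed in; nothing more can be done
None
```

The black-handled key is seated in the screw, which I turned clockwise to its stop. The jaw is against the cast, the key stands free, and the job was handed in at about 24 s with nothing else visibly disturbed.

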